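# Lock a drilling fixture with its T-key

### The job

Take the T-key out of its rack block, find the floating slot in the drilling fixture's top by feel and pass the key's cross bar down through it, push it gently against the spring, give it a quarter turn either way and let the spring lift the bar into its cross notch, so that the key stays locked upright in the fixture when you let go. Never press the key hard on the fixture, and leave the other things on the bench where they are.

Things in the scene. Friction and masses are not known exactly. Their poses are not given: they have to be found in the camera images.
- t_key: Loose T-key, 0.11 kg, 92 mm tall, upright in the rack. Origin: centre of the underside of its steel cross bar; z up the shaft. Flat bar 32 mm along x, 10 mm along y, z 0 to 8 mm. Shaft 10 mm across to z 58 mm, 18 mm collar at z 54 to 58 mm. Black paddle handle z 58 to 92 mm, 44 mm along x (parallel to the bar), 14 mm thick along y: grip across the 14 mm.
- rack: Fixed grey rack block, 76 x 56 x 42 mm (x, y, z), origin at the centre of its underside. A pocket 38 mm (x) by 13 mm (y) in its top, floor at z = 10 mm, holds the key's cross bar; the key lifts straight up out of it.
- jig: Fixed drilling fixture: grey base 130 x 120 mm (x, y), aluminium cover at z = 54 mm, on it a floating steel insert 56 x 88 mm with its top at z = 60 mm, the highest part. Origin: centre of the underside, z up. The key must not be pressed on the fixture with more than 30 N.
- jig_top (a point): Middle of the insert's top face (fixture frame z = 60 mm) if the insert were centred. Its one slot goes through, 38 mm along the fixture's x, 13 mm along y. The insert really stands anywhere up to 9 mm either way along y from here (friction 14 N), centred in x, not measured: find the slot by feel or sight. Pressed down it yields at 4 N plus 4 N per mm, stop at 3 mm.
- jig_notch (a point): Nominal point (z = 54 mm) on the underside of the 6 mm thick insert; shifts with the insert like the slot. Ridges beside the slot reach down to z = 51 mm; between them a cross notch, 16 mm wide, runs along y. Locked, the bar lies in it along y, its top against the underside: key's origin at z = 46 mm. The bar turns freely with the key's origin at z = 37 to 43 mm.
- jig_spring (a point): Top of the sprung pad inside the fixture when free (z = 51 mm), under the slot. The cross bar pushes it down; it pushes up with about 0.7 N plus 0.7 N per mm, so 6 to 11 N where the bar can turn, and meets a solid stop 14 mm down (z = 37 mm).
- multimeter: Bystander: dark handheld multimeter lying on the bench, 71 x 135 x 41 mm, loose. Origin at the centre of its underside.
- flux_bottle: Bystander: small upright squeeze bottle with a yellow cap and steel needle, 38 mm wide, 142 mm tall, loose. Origin at the centre of its underside.
- solder_spool: Bystander: blue-flanged spool of solder wire lying on its flange, 62 mm across, 46 mm tall, loose. Origin at the centre of its underside.
- tip_tin: Bystander: round white tin of tip-cleaning wool, 56 mm across, 32 mm tall, loose. Origin at the centre of its underside.
- drill_stand (a point): Obstacle, never moves: point on the bench under the drill stand (black base plate about 0.24 m square, column and yellow power drill above it, over 0.4 m high) that stands between rack and fixture. Carry the key past its front, within 0.48 m of the robot's base axis.
Things that resemble listed ones, but are neither listed nor needed, are in the scene too. There is more than one size of the t_key; the one meant has the size given above.

How it is judged:
On the way, in this order (a step that is already met when the one before it is completed fails the run):
1. the T-key is lifted clear out of its rack block (z of t_key in the frame of rack above 0.045 m), for 0.1 s.
2. the cross bar has passed down through the slot and is pushed below the ridges, still in line with the slot (z of t_key in the frame of jig between 0.03 and 0.0432 m and x of t_key in the frame of jig between -0.008 and 0.008 m and y of t_key in the frame of jig between -0.015 and 0.015 m and angle between the x axis of t_key and the x axis of jig, either way round below 0.35 rad), for 0.05 s.
At the end, for the whole second after the job is handed in: The T-key is released and still, upright within 0.12 rad in the slot, a quarter turn on: bar within 0.2 rad of the fixture's y axis and up in the cross notch (key's origin 44.5 to 47.5 mm over the fixture's underside, within 5 mm of its middle along x, 15 mm along y) (z of t_key in the frame of jig between 0.0445 and 0.0475 m and x of t_key in the frame of jig between -0.005 and 0.005 m and y of t_key in the frame of jig between -0.015 and 0.015 m and angle between the x axis of t_key and the y axis of jig, either way round below 0.2 rad and angle between t_key's own z axis and vertical below 0.12 rad and linear speed of t_key below 0.02 m/s and contact force between the fingers and t_key below 0.1 N); the robot touches nothing.
It fails at once if the key is pressed on the fixture with more than 30 N (contact force between t_key and jig above 30 N).
It fails at once if a bystander is moved by more than 25 mm (distance of any of multimeter, flux_bottle, solder_spool, tip_tin from where it was at the start of the episode above 0.025 m).
It also fails if it takes over 64 s, if anything falls off the work surface, if the arm or the gripper's body presses on something with over 40 N, if the wrist force passes 120 N, or if a joint passes its speed limit or range.

### The arm

A 6-joint arm with a two-finger parallel gripper is mounted at the origin on a cart in front of the work surface, level with it; the furniture and walls round the work are solid. World frame = base frame: x ahead of the robot, y to its left, z up, the work surface at z = 0. Lengths are in m, angles in rad, forces in N, time in s.
With the tool pointing down it reaches from about 0.3 to 0.75 m from the base axis. Payload 8.5 kg.
Tool frame: the origin (TCP) lies midway between the tips of the shut fingers; the grasp point (between the pads) lies 19 mm behind it; z points along the fingers, y is the line along which they close (so a half turn about z gives the same grasp; the last joint's range is limited). The gripper opens to 88 mm and grips with 3 to 60 N. Pads are 18 mm wide; open, the fingers measure 123 mm over their backs; the gripper's body (75 mm by 187 mm) begins 45 mm behind the grasp point.
Start: joints at [-1.361, 0.381, 1.297, -0, 1.464, -0.215], TCP at [0.227, -0.501, 0.239] pointing down, gripper open.
Joint ranges: [-3.11, 3.11], [-0.89, 2.33], [0.22, 2.48], [-1.42, 4.56], [0.17, 2.85], [-2.88, 2.88]. Speed limits (rad/s): [2.39, 2.39, 3.14, 3.14, 3.14, 3.14].

### API

Orientations are given as [roll, pitch, yaw] about the fixed x, y, z axes, in that order (R = Rz(yaw) Ry(pitch) Rx(roll)).
In Python, from plant import arm gives the robot as it stands.
- The arm moves only by the tool jog_arm, never from a script. Its arguments are lists of equal length, an entry for each row: "slide": the shift along the tool's x, y, z in mm, a list of three; "twist": the turn about the tool's z in degrees. A call has 1 to 10 rows; each row is the pose to reach, as a shift and turn from the pose commanded when the call began, along the tool's axes at that moment; what a row does not reach only later rows make up. A row lasts 1/8 s, in which the tool goes at most 62.5 mm and 10.7 degrees, less where a joint would pass 70% of its speed; a pose out of reach is approached as far as the arm can. A call with a gripper value outside its range is refused whole. "fingers" is the opening, from 0 (shut) to 1 (fully open), set as the call begins (left out, the last holds). The fingers move at their own pace and stop on an object; "squeeze" is the grip in N (left out, the last holds). Time passes only in rows, so rows that repeat a pose let the fingers close. It gives the time, the measured TCP pose, the force, the opening and the grip force at its end, in the units of the state.
- arm.observe(): the state, without advancing time (a new reading comes with each control period).
- arm.capture(name): name is "side" or "top" or "wrist"; returns the picture (420x560x3 uint8, red, green, blue); there is no depth.
- arm.camera_info(name): a dict with "fx", "fy", "cx", "cy" (pixels), "world_to_cam" (4x4, takes a point from world to camera coordinates); the wrist camera has in their place "mount" (4x4, takes a point from camera to tool coordinates, whose origin is the TCP and whose axes are the flange's). Camera axes: x right, y down, z forward; pixel columns grow to the right and rows downward; lengths in m; the calibration is good to about 2 mm. A picture is of the moment at which its call begins: read the wrist's pose just before it. camera_info takes no time and is no camera call.
- arm.sign_off(): hands the job in; it is judged then, once.
Trained networks look in the newest picture that a camera, given by its name, has taken for a name from the list of things; names that differ only in an ending like _2 or _b are one class to them, and where a whole thing is asked for, a point or a joint stands for the part that bears it (a point fixed in the world has none). Each returns a list of dicts, best first, with "conf" (0 to 1); they miss things now and then, are a little off and sometimes report something else, mostly with a low value. They report only what shows in the picture. A call takes as long as a camera call. They do not tell look-alikes from the thing itself.
- arm.find_in(query, camera): "bbox" ([centre column, centre row, width, height] in pixels, round what is visible of it).
The state is a dict: "clock": time; "joints": joint angles; "dq": joint speeds; "joint_efforts": joint torques, N m; "position": TCP position; "orientation": TCP orientation; "force": force on the tool from outside, world axes, zero at the start; "wrist_torque": the same for the moment, N m; "opening": finger opening in m; "grip_force": force on a finger pad.
Only numpy, scipy, OpenCV 4.12 (cv2) and the standard library are available. Lean on these libraries where they do the work, as an engineer would, in place of code of your own. Each camera call takes 0.05 s, during which the arm holds its last target. There are 200 camera calls.

## Working session

There is one attempt and no reset: what is moved stays moved. The work goes in short steps, Python scripts to look and compute and a tool call to move; the robot and the scene stay as the last step left them, time stands still between calls to the robot, and variables do not carry over. Pictures are saved under pics/ and viewed, at most 10 in all, crops included, and the job is handed in when it is done.

Besides the shell and the picture viewer there is one more tool, called after "Request:" by a JSON object that holds its "op" and its "data", one argument or row to a line. jog_arm: Moves the arm, as the interface text tells. Its arguments: {"type":"object","properties":{"slide":{"type":"array","items":{"type":"array","items":{"type":"number"}}},"twist":{"type":"array","items":{"type":"number"}},"fingers":{"type":"number"},"squeeze":{"type":"number"}},"required":["slide","twist"]}

```bash
ls; mkdir -p pics
cat > h.py <<'E'
import numpy as np, cv2
from plant import arm
from scipy.spatial.transform import Rotation as Ro
def ray(cam,u,v,st=None):
    i=arm.camera_info(cam)
    d=np.array([(u-i['cx'])/i['fx'],(v-i['cy'])/i['fy'],1.])
    if 'mount' in i:
        st=st or arm.observe()
        T=np.eye(4);T[:3,:3]=Ro.from_euler('xyz',st['orientation']).as_matrix();T[:3,3]=st['position']
        M=T@np.array(i['mount'])
    else: M=np.linalg.inv(np.array(i['world_to_cam']))
    return M[:3,3],M[:3,:3]@d
def at(cam,u,v,z,st=None):
    o,d=ray(cam,u,v,st); return o+d*(z-o[2])/d[2]
def snap(cam,name):
    st=arm.observe(); im=arm.capture(cam); cv2.imwrite(f'pics/{name}.png',im[:,:,::-1]); return im,st
E
python3 - <<'E'
from h import *
for c in ['side','top','wrist']:
    snap(c,c+'0')
    for q in ['t_key','rack','jig','multimeter','flux_bottle','solder_spool','tip_tin']:
        print(c,q,[(round(d['conf'],2),[round(x) for x in d['bbox']]) for d in arm.find_in(q,c)[:5]])
a=cv2.imread('pics/top0.png');b=cv2.imread('pics/side0.png')
cv2.imwrite('pics/both.png',cv2.resize(np.hstack([a,b]),(800,300)))
E
```

```text
pics
side t_key [(0.85, [298, 271, 20, 32]), (0.8, [344, 278, 16, 28])]
side rack [(0.86, [301, 296, 48, 41])]
side jig []
side multimeter [(0.79, [325, 226, 34, 40])]
side flux_bottle [(0.84, [235, 177, 13, 28])]
side solder_spool [(0.68, [222, 280, 35, 31]), (0.33, [300, 273, 24, 30])]
side tip_tin [(0.85, [320, 335, 29, 31])]
top t_key [(0.63, [207, 266, 11, 10]), (0.49, [194, 224, 22, 18])]
top rack [(0.91, [200, 228, 33, 37])]
top jig [(0.64, [419, 257, 64, 60])]
top multimeter [(0.82, [290, 263, 52, 23])]
top flux_bottle [(0.55, [373, 176, 15, 26])]
top solder_spool [(0.68, [222, 174, 25, 26]), (0.59, [199, 226, 35, 31])]
top tip_tin [(0.55, [157, 240, 23, 28]), (0.5, [420, 255, 63, 57])]
wrist t_key []
wrist rack []
wrist jig []
wrist multimeter []
wrist flux_bottle []
wrist solder_spool []
wrist tip_tin []
```

View pics/top0.png

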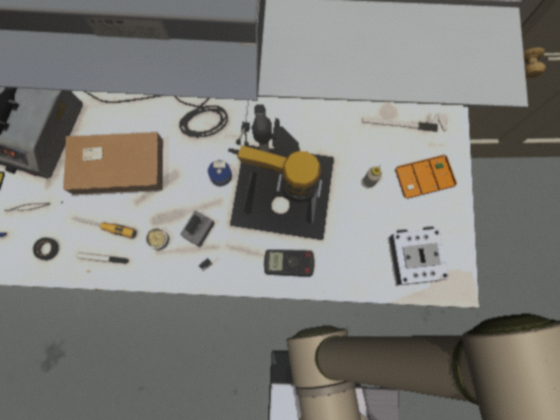

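View pics/side0.png

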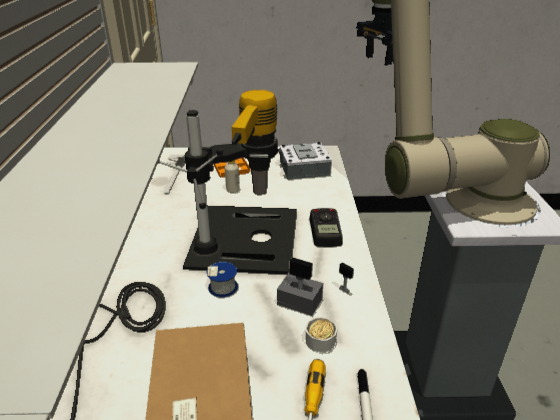

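The top view shows the rack with its key at about (196,228), a second smaller key standing loose at (206,264), and the fixture at (420,256) with its insert and dark slot. In the side view the same two keys are at (298,271) and (344,278). Only these two could be the T-key. The one in the rack fits the description.

Run:
```python
from h import *
np.set_printoptions(precision=3,suppress=True)
for n,u,v,z in [('rack',197,228,.042),('key',196,224,.1),('small',206,264,.04),('jig',420,256,.06),('slot',422,256,.06),('meter',290,263,.03),('bottle',373,176,.1),('spool',220,173,.04),('tin',157,240,.03),('stand',284,195,.01),('standfront',280,235,.01),('column?',300,175,.3)]: print(n,at('top',u,v,z))
for n,u,v,z in [('key',300,270,.09),('rack',300,285,.042),('jig',305,152,.06),('small',345,270,.06)]: print('side',n,at('side',u,v,z))
for n,z in (('top',0.06),):
  print(arm.camera_info('top')['fx'], np.linalg.inv(arm.camera_info('top')['world_to_cam'])[:3,3])
print(arm.camera_info('wrist')); print(arm.observe())
a=cv2.imread('pics/top0.png')
r=cv2.resize(a[200:285,150:250],None,fx=4,fy=4,interpolation=3);j=cv2.resize(a[215:300,375:470],None,fx=4,fy=4,interpolation=3)
cv2.imwrite('pics/c1.png',np.hstack([r,j]))
```

```text
rack [0.528 0.374 0.042]
key [0.527 0.365 0.1  ]
small [0.435 0.342 0.04 ]
jig [ 0.479 -0.203  0.06 ]
slot [ 0.479 -0.208  0.06 ]
meter [0.449 0.126 0.03 ]
bottle [ 0.673 -0.076  0.1  ]
spool [0.682 0.326 0.04 ]
tin [0.493 0.479 0.03 ]
stand [0.636 0.15  0.01 ]
standfront [0.525 0.156 0.01 ]
column? [0.604 0.116 0.3  ]
side key [0.532 0.389 0.09 ]
side rack [0.53  0.376 0.042]
side jig [ 0.48  -0.192  0.06 ]
side small [0.44  0.354 0.06 ]
437.843465399812 [0.33  0.138 1.173]
{'fx': 295.8998487443362, 'fy': 295.8998487443362, 'cx': 281.498090157157, 'cy': 206.64131143131348, 'mount': array([[-0.   , -0.961, -0.277,  0.071],
       [ 1.   , -0.   ,  0.001, -0.   ],
       [-0.001, -0.277,  0.961, -0.147],
       [ 0.   ,  0.   ,  0.   ,  1.   ]])}
{'clock': 1.2, 'joints': array([-1.361,  0.381,  1.297, -0.   ,  1.464, -0.215]), 'dq': array([ 0.   ,  0.001,  0.001, -0.001, -0.   ,  0.   ]), 'joint_efforts': array([ -0.001, -43.781, -22.474,   0.071,   0.031,  -0.   ]), 'position': array([ 0.227, -0.501,  0.239]), 'orientation': array([-3.142,  0.   ,  0.425]), 'force': array([ 0.535,  0.288, -0.719]), 'wrist_torque': array([ 0.043,  0.024, -0.014]), 'grip_force': 0.0, 'opening': 0.0883804843115892}
```

View pics/c1.png

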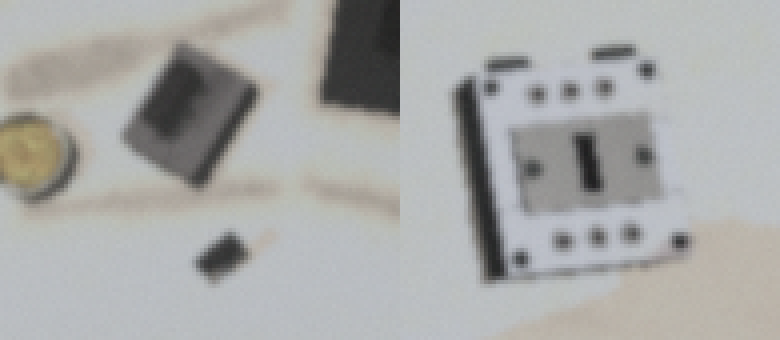

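The crop confirms the choice: the rack's long axis lies at about −31° in world yaw, and the large paddle stands in it. The small key is a separate thing. The fixture slot is visible at (422,255), with the fixture yaw at about +8°. I'll move in front of the drill stand to the rack.

Request:
{"op": "jog_arm", "data": {
  "slide": [
    [44,-43,0],
    [88,-86,0],
    [131,-130,0],
    [174,-173,0],
    [218,-216,0],
    [261,-259,0],
    [305,-302,0],
    [330,-357,0],
    [354,-412,0],
    [379,-467,0]
  ],
  "twist": [-10.5,-21,-31.5,-42,-52.5,-63,-73.5,-84,-94.5,-105]
}}

```text
clock: 2.45
position: [0.3792, 0.0825, 0.239]
orientation: [3.141, 0.001, 2.263]
force: [0.8, -0.9, 0.5]
opening: 0.0882
grip_force: 0.0
```

```bash
cat >> h.py <<'E'
def go(x,y,z=None,yaw=None):
    s=arm.observe();p=s['position'];R=Ro.from_euler('xyz',s['orientation']).as_matrix()
    d=np.array([x,y,p[2] if z is None else z])-p
    w=0 if yaw is None else (np.degrees(s['orientation'][2])-yaw+180)%360-180
    print('clock',round(s['clock'],2),'pos',p.round(4),'yaw',round(np.degrees(s['orientation'][2]),1),'slide mm',(R.T@d*1000).round(1),'twist',round(w,1))
E
python3 -c "
from h import *
go(.38,.2);go(.527,.37,.239,149)"
```

```text
clock 2.45 pos [0.3792 0.0825 0.239 ] yaw 129.7 slide mm [90.  75.6 -0. ] twist 0
clock 2.45 pos [0.3792 0.0825 0.239 ] yaw 129.7 slide mm [1.270e+02 2.973e+02 2.000e-01] twist -19.3
```

Request:
{"op": "jog_arm", "data": {
  "slide": [
    [45,38,0],
    [90,76,0],
    [100,136,0],
    [110,196,0],
    [118,250,0],
    [127,297,0],
    [127,297,0],
    [127,297,0]
  ],
  "twist": [-10,-19,-19,-19,-19,-19,-19,-19]
}}

```text
clock: 3.45
position: [0.5283, 0.3667, 0.2386]
orientation: [-3.141, -0.0, 2.589]
force: [0.5, 0.8, -0.1]
opening: 0.0884
grip_force: 0.0
```

Run:
```python
from h import *
im,st=snap('wrist','w1'); print(st['position'],st['orientation'],st['dq'].round(3))
for q in ['t_key','rack']:
    for d in arm.find_in(q,'wrist')[:3]: print(q,d)
```

```text
[0.52827758 0.36667755 0.23861089] [-3.14088541e+00 -2.49300844e-04  2.58908527e+00] [-0.008 -0.027  0.012  0.002  0.    -0.   ]
t_key {'bbox': [291.6, 190.7, 18.1, 47.0], 'conf': 0.57}
rack {'bbox': [288.7, 180.3, 52.8, 73.8], 'conf': 0.56}
```

View pics/w1.png

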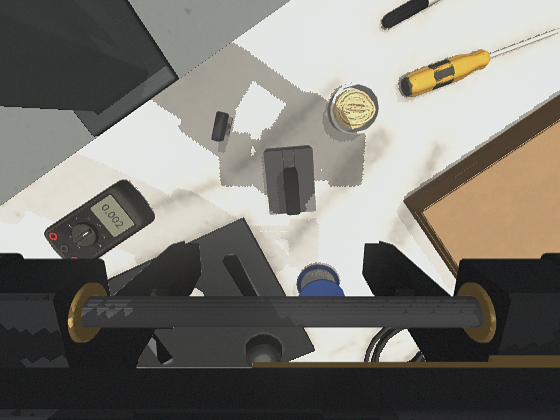

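The wrist view shows the rack at about (289,180), its key paddle at about (291,190), and the smaller loose key at (221,126). I'll take a close crop for exact pixels.

Run:
```python
from h import *
a=cv2.imread('pics/w1.png')[135:225,205:325]
cv2.imwrite('pics/c2.png',cv2.convertScaleAbs(cv2.resize(a,None,fx=6,fy=6,interpolation=2),alpha=2.2,beta=10))
st=arm.observe()
for p in [(265,148),(313,145),(316,213),(270,215)]: print(at('wrist',*p,.042))
```

```text
[0.4821103  0.37210784 0.042     ]
[0.50808488 0.42058711 0.042     ]
[0.58050845 0.38298058 0.042     ]
[0.55321191 0.33390334 0.042     ]
```

View pics/c2.png

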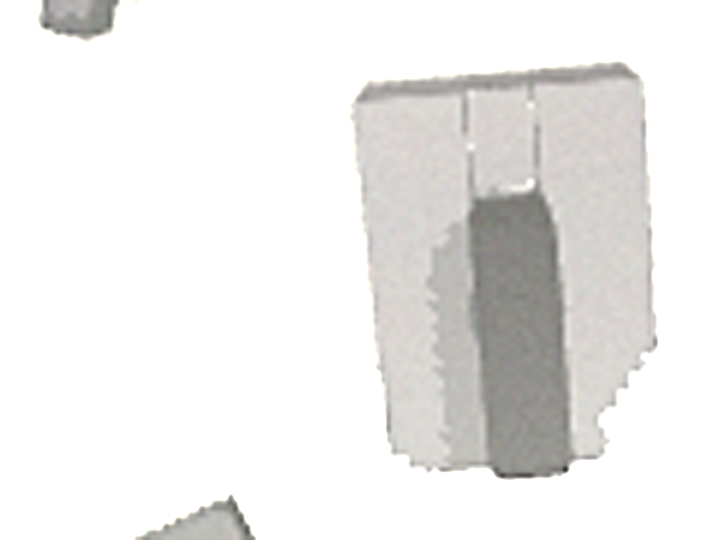

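Run:
```python
from h import *
P=lambda x,y:(205+x/6-.4,135+y/6-.4)
for n,p,z in [('c1',(357,100),.042),('c2',(640,85),.042),('c3',(392,458),.042),('pocket top',(498,95),.042),('pocket low',(504,185),.042),('far end',(532,474),.102),('near top?',(512,205),.102),('near bot',(508,197),.068),('farL',(490,472),.102),('farR',(570,466),.102)]:
    print(n,at('wrist',*P(*p),z).round(4))
```

```text
c1 [0.4847 0.3692 0.042 ]
c2 [0.5107 0.4168 0.042 ]
c3 [0.5488 0.3366 0.042 ]
pocket top [0.4981 0.3927 0.042 ]
pocket low [0.5134 0.3847 0.042 ]
far end [0.5492 0.3668 0.102 ]
near top? [0.5087 0.3875 0.102 ]
near bot [0.5121 0.3857 0.068 ]
farL [0.5452 0.361  0.102 ]
farR [0.5514 0.373  0.102 ]
```

```bash
python3 -c "
from h import *
go(.5297,.3768,.073,152.5)"
```

```text
clock 3.6 pos [0.5283 0.3663 0.2395] yaw 148.3 slide mm [  4.3   9.6 166.5] twist -4.2
```

Request:
{"op": "jog_arm", "data": {
  "slide": [
    [4,10,40],
    [4,10,80],
    [4,10,115],
    [4,10,145],
    [4,10,166],
    [4,10,166]
  ],
  "twist": [-4.2,-4.2,-4.2,-4.2,-4.2,-4.2],
  "fingers": 0.6
}}

```text
clock: 4.35
position: [0.5298, 0.3769, 0.072]
orientation: [-3.14, -0.002, 2.662]
force: [0.4, -0.5, 0.3]
opening: 0.053
grip_force: 0.0
```

Request:
{"op": "jog_arm", "data": {
  "slide": [
    [0,0,0],
    [0,0,0],
    [0,0,0],
    [0,0,0],
    [0,0,0],
    [0,0,0],
    [0,0,0],
    [0,0,0]
  ],
  "twist": [0,0,0,0,0,0,0,0],
  "fingers": 0,
  "squeeze": 30
}}

```text
clock: 5.35
position: [0.5307, 0.3778, 0.073]
orientation: [3.141, 0.0, 2.662]
force: [-0.1, -0.1, 4.3]
opening: 0.0139
grip_force: 29.9
```

Request:
{"op": "jog_arm", "data": {
  "slide": [
    [0,0,-10],
    [0,0,-30],
    [0,0,-60],
    [0,0,-100],
    [0,0,-130],
    [0,0,-130],
    [0,0,-130]
  ],
  "twist": [0,0,0,0,0,0,0]
}}

```text
clock: 6.22
position: [0.53, 0.3774, 0.2011]
orientation: [-3.139, -0.002, 2.662]
force: [0.2, -0.3, -1.6]
opening: 0.0137
grip_force: 29.9
```

```bash
python3 -c "
from h import *
print(arm.observe()['force'],arm.observe()['opening'])
go(.40,.2);go(.38,0);go(.40,-.12);go(.47,-.205,.239,188)"
```

```text
[ 0.18230595 -0.34416369 -1.58875182] 0.013725146259953871
clock 6.22 pos [0.53   0.3774 0.2011] yaw 152.5 slide mm [  33.6 -217.4    0.5] twist 0
clock 6.22 pos [0.53   0.3774 0.2011] yaw 152.5 slide mm [ -40.9 -404.1    0.8] twist 0
clock 6.22 pos [0.53   0.3774 0.2011] yaw 152.5 slide mm [-114.  -501.3    0.9] twist 0
clock 6.22 pos [0.53   0.3774 0.2011] yaw 152.5 slide mm [-215.3 -544.5  -37.1] twist -35.5
```

Request:
{"op": "jog_arm", "data": {
  "slide": [
    [8,-50,0],
    [17,-109,0],
    [26,-163,0],
    [34,-217,0],
    [15,-264,0],
    [-4,-311,0],
    [-22,-358,0],
    [-41,-404,0],
    [-77,-453,0],
    [-114,-501,0]
  ],
  "twist": [-3,-6,-10,-14,-18,-22,-26,-30,-33,-35.5]
}}

```text
clock: 7.48
position: [0.4, -0.121, 0.2017]
orientation: [3.14, -0.002, -3.0]
force: [1.4, 0.6, -1.5]
opening: 0.0138
grip_force: 29.9
```

```bash
python3 -c "
from h import *
go(.52,-.20,.239,188);go(.43,-.205,.239,188)"
```

```text
clock 7.47 pos [ 0.4    -0.121   0.2017] yaw -171.9 slide mm [-107.6  -95.1  -37.7] twist 0.1
clock 7.47 pos [ 0.4    -0.121   0.2017] yaw -171.9 slide mm [-17.8 -87.3 -37.5] twist 0.1
```

Request:
{"op": "jog_arm", "data": {
  "slide": [
    [-36,-32,-12],
    [-72,-64,-25],
    [-108,-95,-38],
    [-108,-95,-38],
    [-108,-95,-38]
  ],
  "twist": [0,0,0,0,0]
}}

```text
clock: 8.1
position: [0.5201, -0.1978, 0.2391]
orientation: [3.139, -0.003, -3.001]
force: [-0.3, -0.4, -1.5]
opening: 0.0137
grip_force: 29.9
```

Run:
```python
from h import *
im,st=snap('wrist','w2'); print(st['position'],st['orientation'],st['dq'].round(3))
for q in ['jig','jig_top','t_key']:
    for d in arm.find_in(q,'wrist')[:2]: print(q,d)
i=arm.camera_info('wrist')
cv2.imwrite('pics/w2c.png',cv2.resize(im[80:280,180:400,::-1],None,fx=3,fy=3,interpolation=2)[:600,:660])
```

```text
[ 0.5200636  -0.19777253  0.23913233] [ 3.13924181e+00 -2.63173353e-03 -3.00119267e+00] [ 0.004 -0.023  0.011  0.002  0.002  0.   ]
jig {'bbox': [276.8, 151.9, 111.3, 127.7], 'conf': 0.98}
jig_top {'bbox': [277.6, 152.2, 113.1, 127.4], 'conf': 0.64}
t_key {'bbox': [280.1, 248.8, 32.9, 90.5], 'conf': 0.63}
```

View pics/w2c.png

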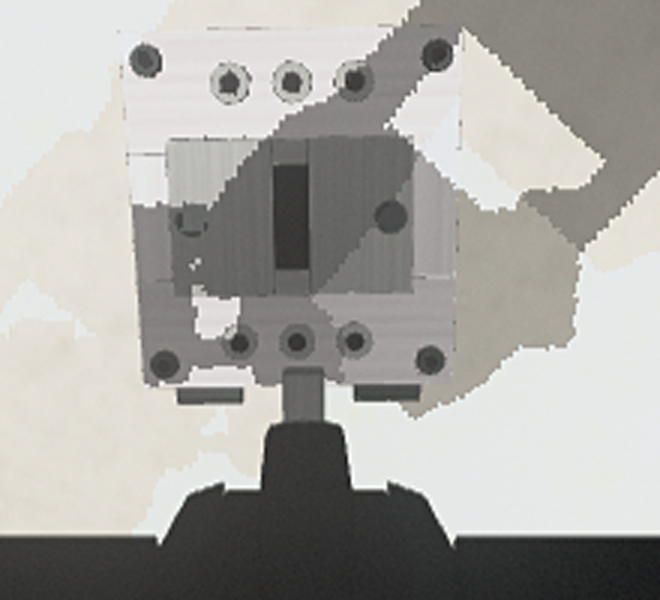

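Wrist view: the slot is clearly visible, with its dark opening at crop cols 273–310 and rows 163–271. The key hangs below it at crop (300,400). Now I'll compute the slot and the fixture frame.

Run:
```python
from h import *
st=dict(position=np.array([0.5200636,-0.19777253,0.23913233]),orientation=np.array([3.13924181e+00,-2.63173353e-03,-3.00119267e+00]))
g=lambda x,y,z:at('wrist',180+x/3-.33,80+y/3-.33,z,st)
S=[g(x,y,.056) for x,y in [(145,60),(437,54),(165,365),(430,361)]]
print('screws',np.round(S,4),'mean',np.mean(S,0).round(4))
an=lambda d:(np.degrees(np.arctan2(d[1],d[0]))+90)%180-90
print('x ang',an(S[0]-S[2]),an(S[1]-S[3]),'y ang',an(S[0]-S[1])-90,an(S[2]-S[3])-90)
m=[g(292,82,.056),g(297,341,.056)];print('mid screws',np.round(m,4),an(m[0]-m[1]))
I=[g(x,y,.06) for x,y in [(166,140),(413,137),(176,296),(413,293)]];print('insert mean',np.mean(I,0).round(4),an(I[0]-I[2]),an(I[1]-I[3]))
s=[g(291,163,.06),g(291.5,271,.06)];print('slot',np.mean(s,0).round(4),an(s[0]-s[1]))
# key shaft/bar line in view: bar bottom near end
for x,y,z in [(304,368,-.062)]:pass
```

```text
screws [[ 0.4345 -0.2663  0.056 ]
 [ 0.4182 -0.1653  0.056 ]
 [ 0.5437 -0.2487  0.056 ]
 [ 0.5279 -0.148   0.056 ]] mean [ 0.4811 -0.2071  0.056 ]
x ang 9.182592192909198 8.979356996361446 y ang -170.84630042556998 -171.08926506223384
mid screws [[ 0.4345 -0.2143  0.056 ]
 [ 0.5273 -0.1997  0.056 ]] 8.965939334800652
insert mean [ 0.4813 -0.2079  0.06  ] 9.374089835432358 9.942219663768839
slot [ 0.4811 -0.2082  0.06  ] 8.055440808906127
```

```bash
python3 -c "
from h import *
go(.4811,-.2082,.131,189)"
```

```text
clock 8.3 pos [ 0.5202 -0.1978  0.2406] yaw -171.9 slide mm [ 40.1  -4.9 109.6] twist -0.9
```

Request:
{"op": "jog_arm", "data": {
  "slide": [
    [20,-2,0],
    [40,-5,20],
    [40,-5,60],
    [40,-5,90],
    [40,-5,109],
    [40,-5,109],
    [40,-5,109]
  ],
  "twist": [-0.9,-0.9,-0.9,-0.9,-0.9,-0.9,-0.9]
}}

```text
clock: 9.18
position: [0.4822, -0.209, 0.1327]
orientation: [-3.141, 0.001, -2.985]
force: [-0.3, -0.3, -0.9]
opening: 0.014
grip_force: 29.9
```

Run:
```python
from h import *
im,st=snap('wrist','w3'); print(st['position'],st['orientation'],st['force'])
go(.4811,-.2082,.131,189)
cv2.imwrite('pics/w3c.png',cv2.convertScaleAbs(cv2.resize(im[100:300,180:380,::-1],None,fx=3,fy=3,interpolation=2),alpha=1.3))
```

```text
[ 0.48221539 -0.20902614  0.13271596] [-3.14055698e+00  1.03218630e-03 -2.98544776e+00] [-0.28086182 -0.27977228 -0.86395197]
clock 9.22 pos [ 0.4823 -0.2091  0.1328] yaw -171.1 slide mm [1.  1.1 1.8] twist -0.1
```

View pics/w3c.png

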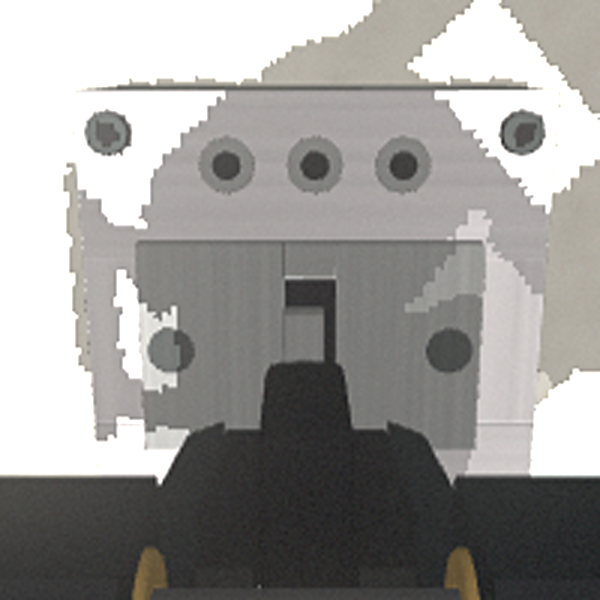

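The bar is about 1.5 mm off to the slot's left and about 1 mm short along its length. I'll shift it and descend gently, staying within the insert's give.

Request:
{"op": "jog_arm", "data": {
  "slide": [
    [1,1.5,0],
    [1,1.5,2],
    [1,1.5,5],
    [1,1.5,8],
    [1,1.5,10],
    [1,1.5,11],
    [1,1.5,12],
    [1,1.5,12]
  ],
  "twist": [0,0,0,0,0,0,0,0]
}}

```text
clock: 10.22
position: [0.4808, -0.2076, 0.1197]
orientation: [3.142, 0.0, -2.986]
force: [-0.4, -0.5, -1.5]
opening: 0.0138
grip_force: 29.9
```

No contact force about 3 mm below the insert's top, so the bar is in the slot. I'll go on down.

Request:
{"op": "jog_arm", "data": {
  "slide": [
    [0,0,2],
    [0,0,4],
    [0,0,6],
    [0,0,8],
    [0,0,8]
  ],
  "twist": [0,0,0,0,0]
}}

```text
clock: 10.85
position: [0.4808, -0.2076, 0.1117]
orientation: [-3.142, 0.0, -2.986]
force: [-0.1, -0.1, 0.7]
opening: 0.0134
grip_force: 29.9
```

Request:
{"op": "jog_arm", "data": {
  "slide": [
    [0,0,2],
    [0,0,4],
    [0,0,6],
    [0,0,7.5],
    [0,0,8.5],
    [0,0,8.5],
    [0,0,8.5]
  ],
  "twist": [0,0,0,0,0,0,0]
}}

```text
clock: 11.72
position: [0.4809, -0.2077, 0.1036]
orientation: [-3.141, 0.0, -2.986]
force: [-1.6, 1.0, 5.6]
opening: 0.0138
grip_force: 29.9
```

Request:
{"op": "jog_arm", "data": {
  "slide": [
    [0,0,0.5],
    [0,0,1],
    [0,0,1],
    [0,0,1]
  ],
  "twist": [0,0,0,0]
}}

```text
clock: 12.22
position: [0.4809, -0.2077, 0.1026]
orientation: [-3.141, 0.001, -2.986]
force: [-0.5, 1.6, 6.7]
opening: 0.0137
grip_force: 29.9
```

Request:
{"op": "jog_arm", "data": {
  "slide": [
    [0,0,0],
    [0,0,0],
    [0,0,0],
    [0,0,0]
  ],
  "twist": [5,12,20,20]
}}

```text
clock: 12.72
position: [0.4813, -0.208, 0.1028]
orientation: [-3.141, 0.002, 2.947]
force: [0.5, -0.1, 6.6]
opening: 0.0141
grip_force: 29.9
```

Request:
{"op": "jog_arm", "data": {
  "slide": [
    [0,0,0],
    [0,0,0],
    [0,0,0],
    [0,0,0],
    [0,0,0],
    [0,0,0],
    [0,0,0],
    [0,0,0],
    [0,0,0]
  ],
  "twist": [10,20,30,40,50,60,70,70,70]
}}

```text
clock: 13.85
position: [0.4814, -0.208, 0.1028]
orientation: [3.14, 0.002, 1.727]
force: [0.5, 0.9, 6.7]
opening: 0.0137
grip_force: 29.9
```

Request:
{"op": "jog_arm", "data": {
  "slide": [
    [0,0,-1],
    [0,0,-2],
    [0,0,-3],
    [0,0,-4],
    [0,0,-5],
    [0,0,-5]
  ],
  "twist": [0,0,0,0,0,0]
}}

```text
clock: 14.6
position: [0.4811, -0.2079, 0.1074]
orientation: [3.141, 0.001, 1.727]
force: [2.2, -0.7, 2.5]
opening: 0.0136
grip_force: 29.9
```

```bash
python3 -c "
from h import *
s=arm.observe();print(s['force'],s['wrist_torque'],s['position'])"
```

```text
[ 2.24296282 -0.74135584  2.45633769] [-0.21583259 -0.56620338 -0.07530761] [ 0.48110875 -0.20785181  0.10740523]
```

The force drop matches the spring at the locked height, so I'll release, rise and check.

Request:
{"op": "jog_arm", "data": {
  "slide": [
    [0,0,0],
    [0,0,0],
    [0,0,0]
  ],
  "twist": [0,0,0],
  "squeeze": 5
}}

```text
clock: 14.98
position: [0.4807, -0.2076, 0.1072]
orientation: [-3.141, -0.0, 1.727]
force: [1.3, -0.3, 4.1]
opening: 0.0139
grip_force: 5.0
```

Request:
{"op": "jog_arm", "data": {
  "slide": [
    [0,0,0],
    [0,0,0],
    [0,0,0],
    [0,0,0]
  ],
  "twist": [0,0,0,0],
  "fingers": 0.5
}}

```text
clock: 15.48
position: [0.4807, -0.2075, 0.1071]
orientation: [-3.141, -0.0, 1.727]
force: [0.6, 1.2, -0.1]
opening: 0.0438
grip_force: 0.0
```

Request:
{"op": "jog_arm", "data": {
  "slide": [
    [0,0,-15],
    [0,0,-40],
    [0,0,-75],
    [0,0,-110],
    [0,0,-130],
    [0,0,-130]
  ],
  "twist": [0,0,0,0,0,0]
}}

```text
clock: 16.23
position: [0.4811, -0.2078, 0.2382]
orientation: [3.14, 0.002, 1.727]
force: [-0.1, -0.0, -0.8]
opening: 0.044
grip_force: 0.0
```

Run:
```python
from h import *
im,st=snap('wrist','w4'); print(st['position'],st['orientation'],st['force'])
sd,_=snap('side','s4')
a=cv2.resize(im[60:260,180:380,::-1],None,fx=2,fy=2,interpolation=2)
b=cv2.resize(sd[110:210,255:355,::-1],None,fx=4,fy=4,interpolation=2)
cv2.imwrite('pics/w4c.png',np.hstack([a,b]))
```

```text
[ 0.48106828 -0.20780892  0.23824913] [3.13969709e+00 1.92895165e-03 1.72681702e+00] [-0.08273119 -0.01717225 -0.80979332]
```

View pics/w4c.png

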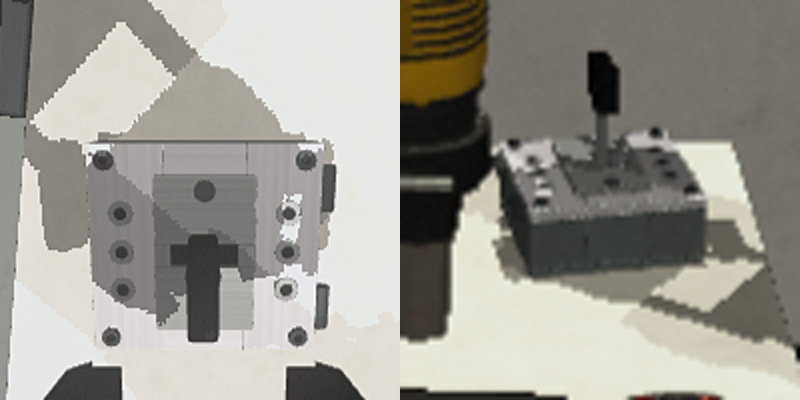

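The key stands upright in the fixture at wrist crop (203,285), with its paddle square across the slot, which runs from about (170,254) to (238,254). The side view shows it vertical at (603,100). Handing in.

```bash
python3 -c "
from h import *
print(arm.sign_off())"
```

```text
the job is handed in; nothing more can be done
None
```

I handed the job in at about 16 s, with the T-key upright in the fixture, turned a quarter turn, released and the gripper clear. I judged the bar to be up in its notch from the spring force and the final pictures, and sign-off gave no verdict.

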